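# Load the exposure tank and turn on its gas

## Task

Load the corrosion exposure tank and start the gas: lift the lid off by its handle and lay it flat on the rubber drip mat, then lift every specimen rack by its bail, not by its frame, and stand it upright on the floor of the tank, side by side, and put the lid back fully home. Then fit the loose red tee handle onto the square spindle of the gas valve until its hub is fully home, and open the valve a quarter turn anticlockwise, leaving the handle on the spindle. Do not disturb the bottle, the regulator or the wrench.

Things in the scene. Friction and masses are not known exactly. Their poses are not given: they have to be found in the camera images.
- tank: Clear acrylic tank, fixed, open top: outside 302 (x) x 142 (y) x 130 mm high, walls and floor 6 mm (inside 290 x 130). Four racks fit side by side along x, 72 mm apart, their 100-mm sides along the tank's y. A 10-mm-high foot with bolts reaches 24 mm beyond both ends. Origin: centre of its underside on the bench; z up. Tank and drip mat may swap places between starts.
- lid_mid (a point): Amber lid, starts seated on the tank: plate 312 (x) x 152 (y) x 6 mm; lip 280 x 120 x 7 mm deep below, dropping inside the walls with 5 mm play. Black handle bar over its middle, along x: 108 long, 14 thick (y), 14 high, 33 mm free below, 80 mm between posts. 0.27-0.41 kg. This point: lid's centre, 23 mm below the bar's centre, 23 above the plate's underside, 30 above the lip's edge.
- mat: Drip mat for the lid: black ribbed rubber, fixed flat on the bench, 330 (x) x 170 (y) x 3 mm. Origin: centre of its underside.
- rack1_mid (a point): Rack of grey panels (may be absent), 0.21-0.39 kg: wire frame 60 (x) x 100 (y) x 55 mm high, flat base. A rigid bail arches over it in its y-z plane from the two ends (y +-48 mm) to a blue grip sleeve, 14 thick (x) x 50 long (y) x 14 mm high, centre 105 mm above the base. This point: the rack's centre, 56 mm above its base, 49 mm below the sleeve's centre; z up.
- rack2_mid (a point): Rack of red panels (may be absent), 0.21-0.39 kg: wire frame 60 (x) x 100 (y) x 55 mm high, flat base. A rigid bail arches over it in its y-z plane from the two ends (y +-48 mm) to a blue grip sleeve, 14 thick (x) x 50 long (y) x 14 mm high, centre 105 mm above the base. This point: the rack's centre, 56 mm above its base, 49 mm below the sleeve's centre; z up.
- rack3_mid (a point): Rack of green panels (may be absent), 0.21-0.39 kg: wire frame 60 (x) x 100 (y) x 55 mm high, flat base. A rigid bail arches over it in its y-z plane from the two ends (y +-48 mm) to a blue grip sleeve, 14 thick (x) x 50 long (y) x 14 mm high, centre 105 mm above the base. This point: the rack's centre, 56 mm above its base, 49 mm below the sleeve's centre; z up.
- rack4_mid (a point): Rack of copper-coloured panels (may be absent), 0.21-0.39 kg: wire frame 60 (x) x 100 (y) x 55 mm high, flat base. A rigid bail arches over it in its y-z plane from the two ends (y +-48 mm) to a blue grip sleeve, 14 thick (x) x 50 long (y) x 14 mm high, centre 105 mm above the base. This point: the rack's centre, 56 mm above its base, 49 mm below the sleeve's centre; z up.
- tee_mid (a point): Loose tee handle, standing on its hub, 62 mm high, 0.18-0.26 kg: steel hub 38 x 38 x 30 mm, in its underside a square bore 18.5 mm wide, 24 deep, chamfered, sides along x and y; red stem 14 (x) x 26 (y) mm; red cross bar on top, 80 long (y) x 14 thick (x) x 16 mm high, centre 54 mm above the underside. This point: its centre, 31 mm above the underside, 23 mm below the bar's centre; z up.
- spindle_top (a point): Top centre of the gas valve's upright square spindle, 136 mm above the bench, 21 mm above a round dark collar 28 mm wide; flats along this point's x and y: 16 mm wide for the lower 13 mm, then steps of 14 and 11 mm. Handle home: hub on collar, its centre 10 mm above this point; fits four ways, play about 0.15 rad. Fixed grey and brass turret 54 mm wide below, gauge and hose tail at its sides.
- spindle (a joint): Angle of the valve spindle, rad: 0 shut (at the start), grows anticlockwise seen from above, stop at 1.9. It turns stiffly (0.12 N m) and stays where it is left.
- reagent_mid (a point): Bystander: amber reagent bottle, 68 mm across, 120 mm tall, standing beyond the tank or mat; this point half-way up.
- regulator_mid (a point): Bystander: spare regulator with two round gauges on a steel block, about 60 x 120 x 126 mm, standing; this point half-way up.
- wrench_mid (a point): Bystander: steel wrench 190 mm long lying flat on the far side of the bench; this point near its middle.
Mind the look-alikes: they are no part of the job. Leave any pink or purple look-alike of the part that bears rack1_mid alone.

How it is judged:
By the outcome, as a careful person would: the job done as asked, in the order asked, and still so for the second after the job is handed in, with the robot touching nothing.
Of rack1, rack2, rack3, rack4 only 2 to 4 are there at a start; the rules pass over those that are not, and their reading is None.
At some moment in a run one of rack1, rack2, rack3, rack4 may be knocked a few centimetres aside while the robot is not near it.
It also fails if it takes over 210 s, if anything falls off the work surface, if the arm or the gripper's body presses on something with over 40 N, if the wrist force passes 120 N, or if a joint passes its speed limit or range.

## Robot

A 6-joint arm with a two-finger parallel gripper is mounted at the origin on the work surface. World frame = base frame: x ahead of the robot, y to its left, z up, the work surface at z = 0. Lengths are in m, angles in rad, forces in N, time in s.
With the tool pointing down it reaches from about 0.35 to 1 m from the base axis. Payload 7.1 kg.
Tool frame: the origin (TCP) lies between the finger pads; the fingertips stand 22 mm ahead of it and the grasp point (between the pads) lies 3 mm ahead of it; z points along the fingers, y is the line along which they close (so a half turn about z gives the same grasp; the last joint's range is limited). The gripper opens to 85 mm and grips with 20 to 120 N. Pads are 22 mm wide; open, the fingers measure 114 mm over their backs; the gripper's body (76 mm by 85 mm) begins 54 mm behind the grasp point. The pads swing forward as they close: fully open they stand 13 mm farther back than shut.
Start: joints at [-1.175, 0.423, 1.63, -0, 1.089, -0.019], TCP at [0.252, -0.572, 0.253] pointing down, gripper open.
Joint ranges: [-3, 3], [-0.9, 2.11], [0.09, 2.58], [-1.31, 4.45], [0.11, 2.69], [-2.54, 2.54]. Speed limits (rad/s): [2.39, 2.39, 3.01, 3.14, 3.14, 3.14].

## Interface

Orientations are given as a rotation vector (axis times angle).
In Python, from rig import manip gives the robot as it stands. The module is installed in compiled form; this text tells all that it offers. Calls block until the motion is done:
- manip.move_to(position, orientation): joint-space move of the TCP to a pose.
- manip.servo_line(position, orientation=None, rate=0.15): straight line of the TCP; orientation=None keeps the orientation; rate is the mean speed in m/s.
- manip.set_joints(angles): joint-space move.
- manip.command_gripper(opening, f_grip=None): finger opening in m; f_grip is the grip in N (None keeps the last); returns when the fingers have stopped.
- manip.hold(seconds).
- manip.solve_ik(position, orientation): joint angles nearest the present ones, or None.
- manip.camera(name): name is "side" or "top"; returns a dict with "image" (420x560x3 uint8, red, green, blue), "fx", "fy", "cx", "cy" (pixels), "k1" (the pictures are not rectified: a ray, as slopes to the right and down, at radius r is drawn at 1 + k1 r^2 times it, then the intrinsics apply), "cam_to_world" (4x4, takes a point from camera to world coordinates). Camera axes: x right, y down, z forward; pixel columns grow to the right and rows downward; lengths in m; the calibration is good to about 2 mm. A picture is of the moment at which its call begins. There is no depth.
A pose or a line that the arm cannot do raises manip.IKError and nothing moves.
- manip.sign_off(): hands the job in; it is judged then, once.
Readings, each from a call of its own:
- manip.get_time(): time.
- manip.get_joint_positions(): joint angles.
- manip.get_joint_vel(): joint speeds.
- manip.get_tau(): joint torques, N m.
- manip.get_position(): TCP position.
- manip.get_ee_rot(): TCP orientation.
- manip.get_contact_force(): force on the tool from outside, world axes, zero at the start.
- manip.get_torque(): the same for the moment, N m.
- manip.get_width(): finger opening in m.
- manip.get_grip_force(): force on a finger pad.
Only numpy, scipy, OpenCV 4.12 (cv2) and the standard library are available. Lean on these libraries where they do the work, as an engineer would, in place of code of your own. Each camera call takes 0.05 s, during which the arm holds its last target. There are 200 camera calls.

## Working session

There is one attempt and no reset: what is moved stays moved. The work goes in short steps, each a Python script; the robot and the scene stay as the last script left them, time stands still between calls to the robot, and variables do not carry over. Pictures are saved under pics/ and viewed, at most 14 in all, crops included, and the job is handed in when it is done.

```bash
mkdir -p pics; python3 - <<'E'
from rig import manip
import cv2,numpy as np
for n in("side","top"):
    c=manip.camera(n); cv2.imwrite(f"pics/{n}0.png",cv2.resize(c["image"][:,:,::-1],(800,600)))
    print(n,[round(float(c[k]),4) for k in("fx","fy","cx","cy","k1")]);print(np.round(c["cam_to_world"],4))
print(manip.get_time(),manip.get_position(),manip.get_ee_rot(),manip.get_width())
E
```

```text
side [480.0916, 480.0916, 277.4585, 205.5754, 0.0293]
[[-9.974e-01 -4.500e-02  5.600e-02  4.888e-01]
 [-7.190e-02  6.172e-01 -7.835e-01  9.967e-01]
 [ 7.000e-04 -7.855e-01 -6.189e-01  9.539e-01]
 [ 0.000e+00  0.000e+00  0.000e+00  1.000e+00]]
top [413.9415, 413.9415, 279.1033, 215.0341, -0.0817]
[[ 0.0062 -0.9942  0.1072  0.4527]
 [-0.9998 -0.0081 -0.0177 -0.031 ]
 [ 0.0185 -0.107  -0.9941  1.051 ]
 [ 0.      0.      0.      1.    ]]
0.1 [ 0.25171477 -0.57153757  0.25261271] [-3.07288650e+00 -6.46623465e-01  4.30977850e-04] 0.08533404353316701
```

View pics/top0.png

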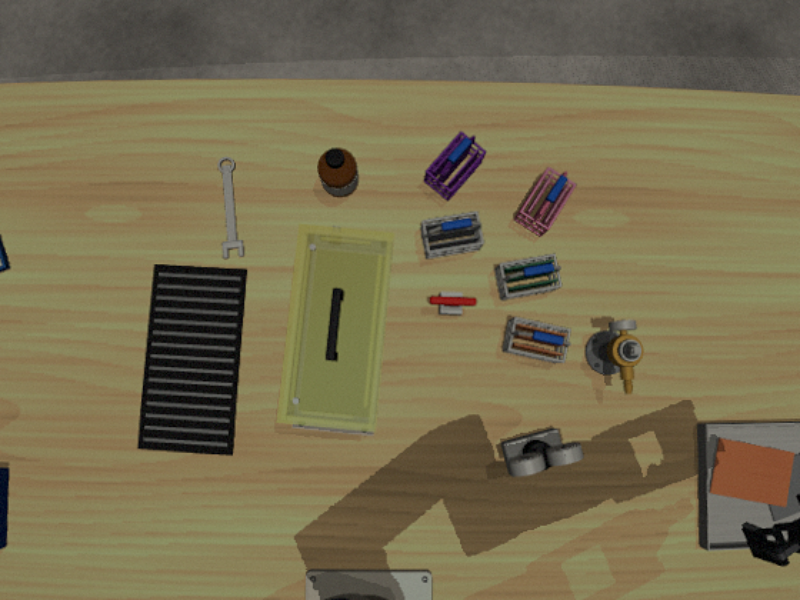

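View pics/side0.png

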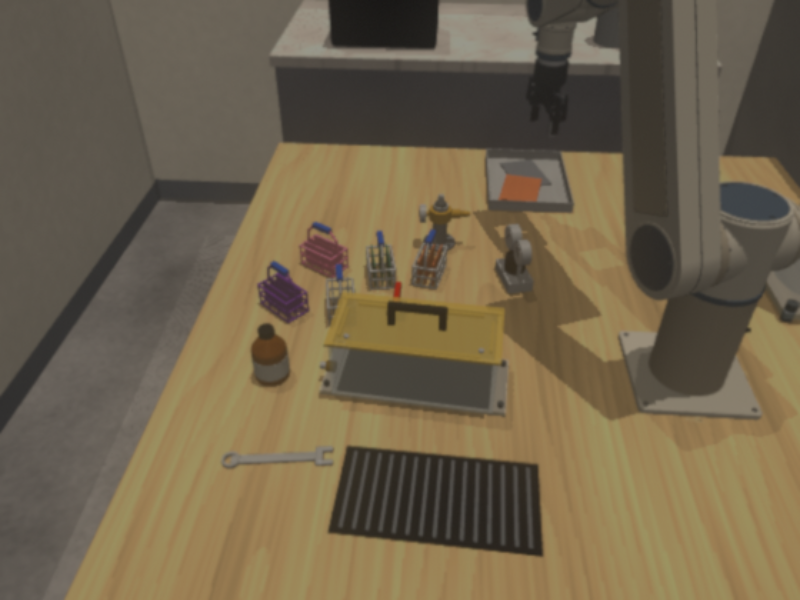

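```bash
cat > h.py <<'E'
from rig import manip
import cv2,numpy as np
from scipy.spatial.transform import Rotation as R
def rays(c,px):
    K=np.array([[c["fx"],0,c["cx"]],[0,c["fy"],c["cy"]],[0,0,1]])
    n=cv2.undistortPoints(np.array(px,float).reshape(-1,1,2),K,np.array([c["k1"],0,0,0.])).reshape(-1,2)
    T=np.array(c["cam_to_world"]); d=np.c_[n,np.ones(len(n))]@T[:3,:3].T
    return T[:3,3],d
def plane(c,px,z):
    o,d=rays(c,px); return o+d*((z-o[2])/d[:,2])[:,None]
def project(c,p):
    T=np.linalg.inv(np.array(c["cam_to_world"])); q=T[:3,:3]@np.array(p)+T[:3,3]; s=q[:2]/q[2]; s=s*(1+c["k1"]*(s@s))
    return np.array([c["fx"]*s[0]+c["cx"],c["fy"]*s[1]+c["cy"]])
def tri(c1,p1,c2,p2):
    o1,d1=rays(c1,[p1]);o2,d2=rays(c2,[p2]);d1,d2=d1[0],d2[0]
    s=np.linalg.lstsq(np.c_[d1,-d2],o2-o1,rcond=None)[0]; a,b=o1+s[0]*d1,o2+s[1]*d2
    return (a+b)/2,np.linalg.norm(a-b)
def blobs(c,lo,hi,amin=20):
    """(centroid, area, contour) of HSV-range blobs; hue range may wrap"""
    h=cv2.cvtColor(c["image"],cv2.COLOR_RGB2HSV)
    if lo[0]<=hi[0]: m=cv2.inRange(h,lo,hi)
    else: m=cv2.inRange(h,lo,(179,)+hi[1:])|cv2.inRange(h,(0,)+lo[1:],hi)
    n,l,st,ce=cv2.connectedComponentsWithStats(m)
    return [(ce[i],st[i,4],np.argwhere(l==i)[:,::-1]) for i in range(1,n) if st[i,4]>=amin]
def axis(c,px,z):
    """centre and long-axis angle (mod pi) of a pixel blob on plane z"""
    p=plane(c,px,z)[:,:2]; w,v=np.linalg.eigh(np.cov(p.T)); a=np.arctan2(v[1,1],v[0,1])
    return p.mean(0),a%np.pi,np.sqrt(12*w)
BLUE=((100,120,50),(125,255,255))
def down(a): return (R.from_euler('z',a)*R.from_euler('x',np.pi)).as_rotvec()
def save(n,name,box=None,s=1):
    im=manip.camera(n)["image"][:,:,::-1] if isinstance(n,str) else n["image"][:,:,::-1]
    if box: im=im[box[1]:box[3],box[0]:box[2]]
    cv2.imwrite("pics/"+name,cv2.resize(im,None,fx=s,fy=s,interpolation=cv2.INTER_CUBIC))
E
python3 - <<'E'
from h import *
np.set_printoptions(precision=4,suppress=True)
t=manip.camera("top");s=manip.camera("side")
print("blue")
bs=blobs(s,*BLUE,amin=12)
for ce,a,px in blobs(t,*BLUE):
    print(ce,a,*axis(t,px,.108))
    for c2,a2,_ in bs:
        p,e=tri(t,ce,s,c2)
        if e<.012: print("   tri",p,e,c2)
print("red")
for ce,a,px in blobs(t,(174,150,80),(5,255,255)): print(ce,a,*axis(t,px,.06))
for ce,a,px in blobs(s,(174,150,80),(5,255,255),10): print(" s",ce,a)
print("black")
for ce,a,px in blobs(t,(0,0,0),(179,255,45),200): print(ce,a,*axis(t,px,.18)) if a<2000 else print(ce,a,*axis(t,px,.003))
print("yellow lid")
h=cv2.cvtColor(t["image"],cv2.COLOR_RGB2HSV); print(h[250//1,220],h[160,206],h[240,40],h[180,250])
im=t["image"]
cv2.imwrite("pics/crop1.png",cv2.resize(im[85:285,285:465][:,:,::-1],None,fx=3,fy=3,interpolation=cv2.INTER_CUBIC)[:, :540])
E
```

```text
blue
[321.4118 104.4874] 119 [ 0.8199 -0.1469] 2.433914497291999 [0.0143 0.0491]
   tri [ 0.8184 -0.1468  0.1087] 0.0023219291074382037 [195.2308 186.7692]
[389.4    131.8818] 110 [ 0.7553 -0.3088] 2.5759130425773122 [0.0135 0.0488]
[319.0984 156.6885] 122 [ 0.6922 -0.1404] 1.7600914182205134 [0.0139 0.0494]
   tri [ 0.6912 -0.1402  0.1096] 0.0011819159011267452 [236.9474 189.5789]
[  1.1481 182.0741] 27 [0.6278 0.614 ] 0.2455769407088053 [0.0073 0.0355]
[376.6822 188.2016] 129 [ 0.6191 -0.2748] 1.7517307270395381 [0.0147 0.0487]
[383.4574 236.2481] 129 [ 0.5072 -0.2884] 1.3626575263637524 [0.0144 0.0483]
   tri [ 0.5062 -0.2881  0.109 ] 0.0019458737005898527 [301.125  164.8125]
red
[316.6386 210.2892] 166 [ 0.5718 -0.1393] 1.5380767655355023 [0.0128 0.0758]
 s [277.875 201.625] 24
black
[134.4684 251.6765] 5990 [0.47   0.3167] 3.093432858710544 [0.1752 0.3336]
[233.323  226.7205] 322 [0.5211 0.0499] 3.054636590567983 [0.0139 0.1097]
[422.8211 245.2526] 285 [ 0.4842 -0.354 ] 0.15203873455859584 [0.0275 0.0558]
[491.3535 338.8859] 447 [ 0.2846 -0.5013] 0.0007551222011445979 [0.0119 0.1838]
[375.5096 315.101 ] 208 [ 0.3378 -0.2494] 1.1644672399366982 [0.0312 0.0446]
[  2.1138 353.5069] 290 [0.2463 0.5395] 0.016480948134512285 [0.0121 0.1176]
[538.5066 378.5535] 831 [ 0.1963 -0.6086] 1.5941117420903894 [0.0554 0.1021]
yellow lid
[ 32 109 122] [ 27  86 139] [ 22  93 135] [ 30 113 120]
```

View pics/crop1.png

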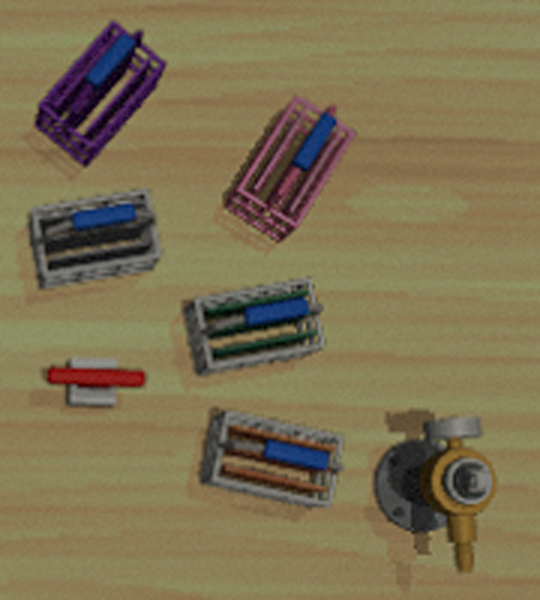

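Masks match the description. Racks to move have sleeves at about (319,157) grey, (377,188) green and (383,236) copper. Purple (321,104) and pink (389,132) are the look-alikes. Red rack is absent, tee is at (317,210), lid bar at (233,227). Now the lid.

```bash
cat >> h.py <<'E'
np.set_printoptions(precision=4,suppress=True)
def F(): return np.array(manip.get_contact_force())
def lower(p,zend,o,limit=8,step=.004,rate=.04):
    """descend in small steps until the upward force rises by limit; returns z"""
    f0=F()[2]; z=manip.get_position()[2]
    while z>zend+1e-4:
        z=max(z-step,zend); manip.servo_line([p[0],p[1],z],o,rate=rate)
        if F()[2]-f0>limit: break
    return z
E
python3 - <<'E'
from h import *
o=down(-.087); p=[.521,.050]
manip.move_to([*p,.30],o); print(manip.get_position(),manip.get_joint_positions())
manip.servo_line([*p,.179],o); print(F())
manip.command_gripper(.005,60); print(manip.get_width(),manip.get_grip_force())
manip.servo_line([*p,.21],o,.08); print(F())
manip.servo_line([*p,.28],o); 
q=[.470,.317]; o2=down(-.048)
manip.servo_line([*q,.28],o2,.2); 
manip.servo_line([*q,.085],o2,.15)
print("z",lower(q,.058,o2,5), F(),manip.get_position())
manip.command_gripper(.045)
manip.servo_line([*q,.25],o2,.2)
print(manip.get_time()); t=manip.camera("top"); save(t,"lid_on_mat.png",s=1.4)
for ce,a,px in blobs(t,*BLUE): print(ce,a,*axis(t,px,.109))
E
```

```text
[0.5211 0.0494 0.3   ] [ 0.0719  0.2186  1.8082 -0.0001  1.1148  1.7305]
[-0.4903 -0.1494  0.0135]
0.01304417831613956 59.38332438468933
[-0.7635  0.1862 -3.6552]
z 0.058 [-2.5438 -2.2316 11.6712] [0.4705 0.3173 0.0594]
11.6167
[321.4914 104.3621] 116 [ 0.8198 -0.147 ] 2.4360960827033358 [0.014  0.0485]
[389.4128 131.8073] 109 [ 0.7552 -0.3085] 2.568736699141308 [0.0133 0.0486]
[319.125 156.625] 120 [ 0.6921 -0.1404] 1.753709488439719 [0.0135 0.0493]
[  1.0833 182.25  ] 24 [0.6272 0.6135] 0.23322406438429022 [0.0073 0.0335]
[376.685  188.1969] 127 [ 0.6189 -0.2745] 1.7619144021230433 [0.0145 0.0483]
[383.1969 236.189 ] 127 [ 0.5073 -0.2875] 1.373728347721002 [0.0142 0.0474]
```

View pics/lid_on_mat.png

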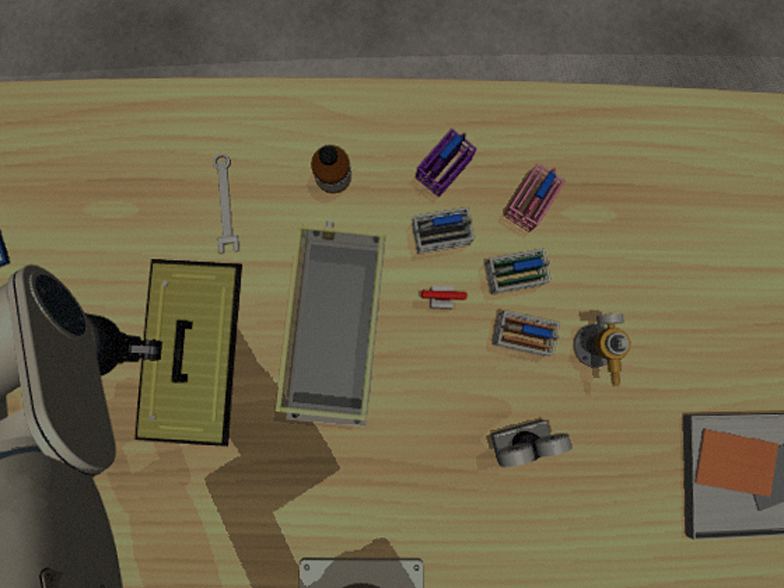

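```bash
cat >> h.py <<'E'
C=np.array([.521,.050]); YT=-.087; U=np.array([np.cos(YT),np.sin(YT)])
FAKE=np.array([[.8198,-.147],[.7552,-.3085]])
def find(p0):
    t=manip.camera("top"); best=None
    for ce,a,px in blobs(t,*BLUE,amin=70):
        c,ang,d=axis(t,px,.109)
        if np.linalg.norm(FAKE-c,axis=1).min()<.01: continue
        if best is None or np.linalg.norm(c-p0)<np.linalg.norm(best[0]-p0): best=(c,ang,d)
    assert best is not None and np.linalg.norm(best[0]-p0)<.09,best
    return best
def rack(p0,slot):
    c,ang,d=find(p0); print("found",c,ang,d); o=down(ang)
    manip.command_gripper(.05)
    manip.move_to([*c,.26],o)
    manip.servo_line([*c,.108],o,.15); print("f",F())
    manip.command_gripper(.005,60); w=manip.get_width(); print("w",w); assert w>.009
    manip.servo_line([*c,.15],o,.1); print("lift",F())
    manip.servo_line([*c,.285],o,.2)
    q=C+slot*U; o2=down(YT+np.pi/2)
    manip.servo_line([*q,.285],o2,.25); manip.servo_line([*q,.135],o2,.12)
    print("z",lower(q,.112,o2,4),F(),manip.get_position())
    manip.command_gripper(.04); manip.servo_line([*q,.26],o2,.15)
E
python3 - <<'E'
from h import *
t=manip.camera("top")
P=plane(t,np.array([[301,229],[385,236],[366,424],[277,412]])/1.4,.13); print(P[:,:2],P.mean(0))
rack(np.array([.692,-.1404]),.072); print(manip.get_time())
t=manip.camera("top"); save(t,"rack1.png",s=1.4)
for ce,a,px in blobs(t,*BLUE): print(ce,a,*axis(t,px,.109))
E
```

```text
[[ 0.6682  0.0988]
 [ 0.6579 -0.0374]
 [ 0.3578 -0.0098]
 [ 0.3753  0.1302]] [0.5148 0.0454 0.13  ]
found [ 0.6922 -0.1406] 1.7542074386080764 [0.0137 0.0487]
f [-1.034  -0.5799  1.0719]
w 0.013023744201137612
lift [-0.5321  0.1634 -3.0281]
z 0.112 [-8.3936 -0.4536 22.7326] [0.5934 0.0438 0.115 ]
22.5833
[321.431 104.5  ] 116 [ 0.8195 -0.1468] 2.4360349322976944 [0.0139 0.0487]
[389.3704 131.9352] 108 [ 0.7548 -0.3084] 2.5703981713243635 [0.0132 0.0485]
[  1.0769 181.8846] 26 [0.6281 0.6136] 0.2305002500329878 [0.0072 0.035 ]
[376.784 188.232] 125 [ 0.6188 -0.2748] 1.7706663196639472 [0.0142 0.0485]
[242.3143 197.8   ] 35 [0.5934 0.037 ] 0.9338974628416571 [0.0123 0.0153]
[383.2126 236.1654] 127 [ 0.5073 -0.2876] 1.3652215445294544 [0.014  0.0482]
```

View pics/rack1.png

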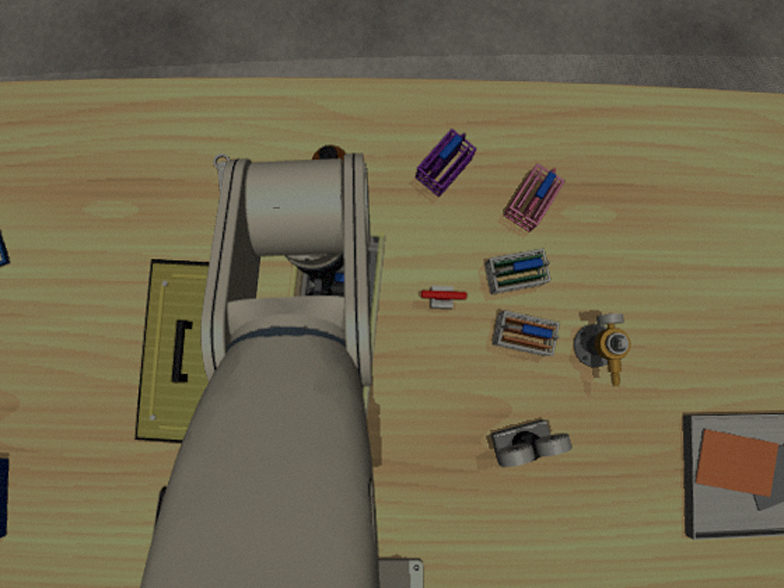

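Green and copper are still in place, at (517,270) and (525,333) in this picture, and grey is in the tank under the arm. Next are the other two.

```bash
sed -i 's/lower(q,.112,o2,4)/lower(q,.1135,o2,3,.002)/' h.py; python3 - <<'E'
from h import *
rack(np.array([.619,-.2747]),0); print(manip.get_time())
rack(np.array([.507,-.288]),-.072); print(manip.get_time())
manip.move_to([.45,-.25,.36],down(1.5))
t=manip.camera("top"); save(t,"rack3.png",s=1.4)
for ce,a,px in blobs(t,*BLUE): print(ce,a,*axis(t,px,.115))
s=manip.camera("side"); 
cv2.imwrite("pics/rack3s.png",cv2.resize(s["image"][150:370,180:400][:,:,::-1],None,fx=2.7,fy=2.7,interpolation=cv2.INTER_CUBIC))
E
```

```text
found [ 0.6189 -0.2744] 1.7593075511055238 [0.0145 0.0487]
f [ 0.4947 -0.6374  0.2446]
w 0.013026818068966111
lift [-0.7682 -0.1932 -4.0621]
z 0.11366008528190788 [-4.4651 -0.3681 10.8333] [0.5213 0.0501 0.1148]
34.2917
found [ 0.5072 -0.2879] 1.3651321317653093 [0.0142 0.0488]
f [0.3713 0.7897 0.1924]
w 0.01263621118824367
lift [-0.8737 -0.0583 -3.9909]
z 0.11355499277860465 [-5.188  -0.3935 16.4733] [0.4494 0.0563 0.1147]
46.05
[321.431 104.5  ] 116 [ 0.8171 -0.1461] 2.436034932297694 [0.0138 0.0484]
[389.3964 131.9189] 111 [ 0.753  -0.3067] 2.575948633241475 [0.0134 0.0485]
[  1.1481 182.0741] 27 [0.6265 0.6092] 0.24557694070880443 [0.0073 0.0353]
[239.2667 197.3778] 135 [0.5934 0.0435] 1.475975785997424 [0.0146 0.049 ]
[235.6691 228.6397] 136 [0.5218 0.0505] 1.4825674445670565 [0.0145 0.0487]
[232.6014 260.5507] 138 [0.4498 0.0562] 1.4737111713660211 [0.0141 0.0492]
```

View pics/rack3.png

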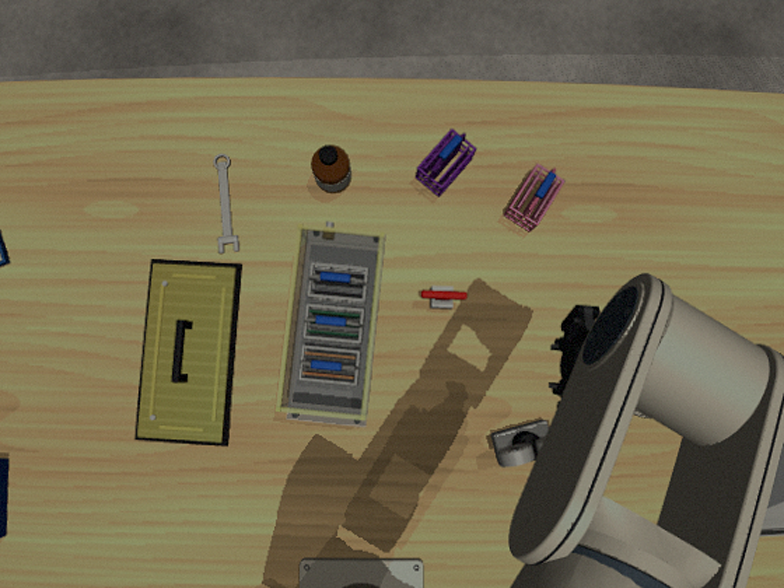

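View pics/rack3s.png

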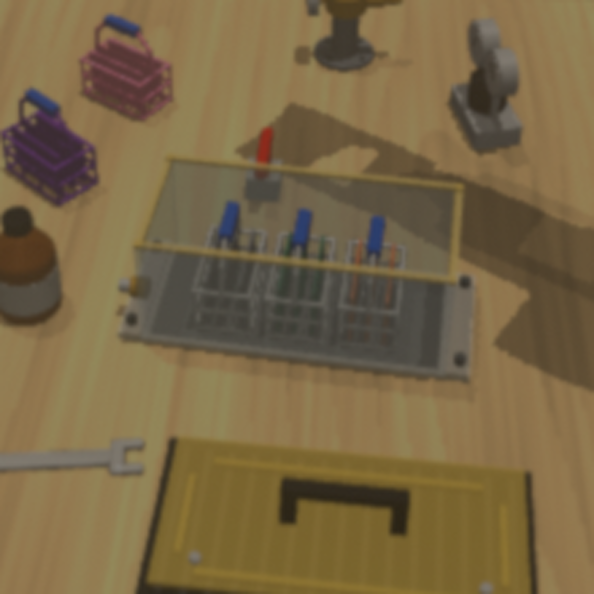

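All three racks stand upright in the tank, with sleeves at (337,278), (334,321) and (330,366) in the top picture. The lid is flat on the mat. Next I put the lid back.

```bash
python3 - <<'E'
from h import *
q=[.470,.317]; o2=down(-.048); o=down(-.087); p=[.521,.050]
manip.command_gripper(.05)
manip.move_to([*q,.30],o2); manip.servo_line([*q,.059],o2,.15)
manip.command_gripper(.005,60); print(manip.get_width())
manip.servo_line([*q,.09],o2,.08); print(F()); manip.servo_line([*q,.28],o2)
manip.servo_line([*p,.28],o,.2); manip.servo_line([*p,.20],o,.12)
print("z",lower(p,.178,o,4,.002),F(),manip.get_position())
manip.command_gripper(.05); manip.servo_line([*p,.28],o,.15)
manip.move_to([.35,.30,.36],down(0)); print(manip.get_time())
t=manip.camera("top"); save(t,"lidback.png",(180,140,460,350),2.8)
for ce,a,px in blobs(t,(0,0,0),(179,255,45),200): print(ce,a,*axis(t,px,.18)) if a<600 else 0
for ce,a,px in blobs(t,(174,150,80),(5,255,255)): print("red",ce,a,*axis(t,px,.06))
s=manip.camera("side"); save(s,"lidbacks.png",(200,180,400,330),3.9)
for ce,a,_ in blobs(s,(174,150,80),(5,255,255),8): print(" s",ce,a)
E
```

```text
0.012886237450090807
[-0.5939 -0.0102 -3.5819]
z 0.1785303957077274 [-2.9764 -1.1283  7.5639] [0.5212 0.05   0.1796]
61.5583
[233.7938 226.3692] 325 [0.5219 0.0489] 3.0520713596160514 [0.0141 0.1097]
[423.0163 245.342 ] 307 [ 0.484  -0.3544] 0.19519152825114672 [0.0289 0.057 ]
[491.2623 339.287 ] 446 [ 0.2837 -0.501 ] 0.004604763629806552 [0.0117 0.1832]
[375.6842 314.9904] 209 [ 0.338  -0.2498] 1.18141536927188 [0.0304 0.044 ]
red [316.6826 210.3054] 167 [ 0.5718 -0.1394] 1.53671570227334 [0.0128 0.0757]
 s [277.8235 202.2353] 17
```

View pics/lidback.png

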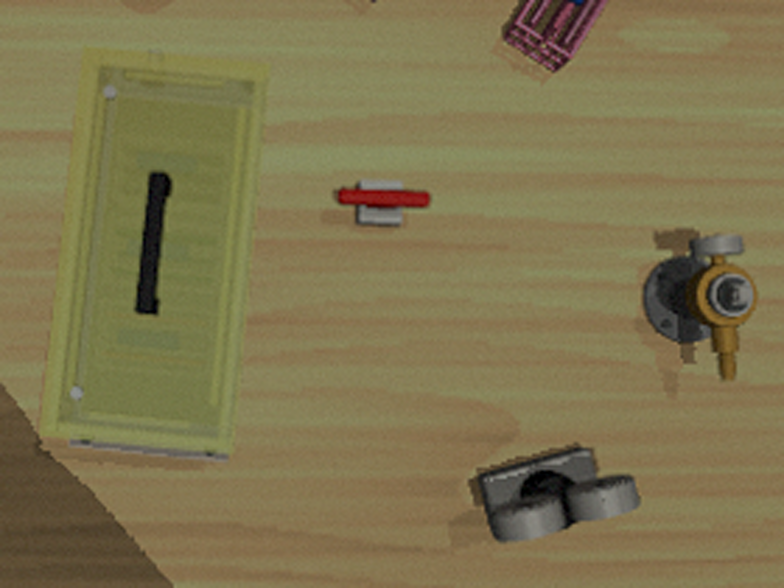

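View pics/lidbacks.png

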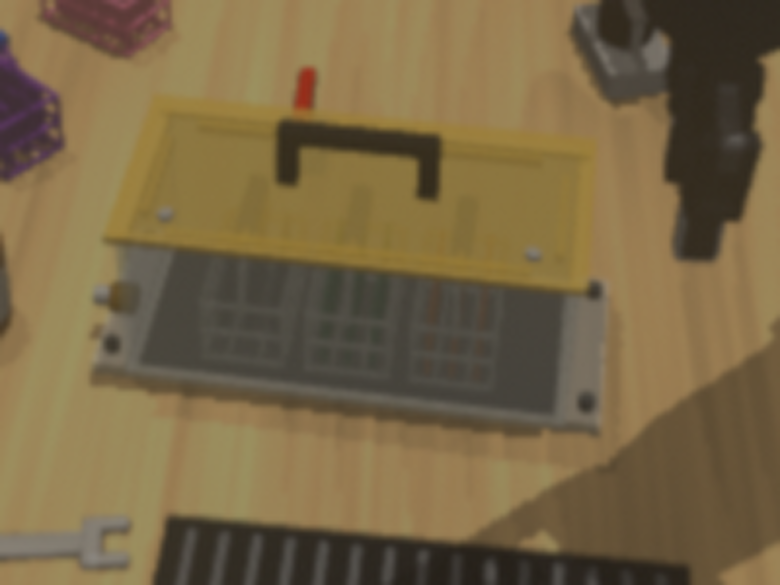

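The lid is home: its bar and rim appear where they started. Next, a close look at the spindle from both cameras.

```bash
python3 - <<'E'
from h import *
t=np.mean([manip.camera("top")["image"].astype(float) for _ in range(8)],0).astype(np.uint8)
s=np.mean([manip.camera("side")["image"].astype(float) for _ in range(8)],0).astype(np.uint8)
a=cv2.resize(t[229:261,425:457],(400,400),interpolation=cv2.INTER_CUBIC)
b=cv2.resize(s[130:170,288:328],(400,400),interpolation=cv2.INTER_CUBIC)
im=np.hstack([a,b])[:,:,::-1]; cv2.imwrite("pics/spin.png",cv2.convertScaleAbs(im,alpha=1.5))
E
```

```text
(no output)
```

View pics/spin.png

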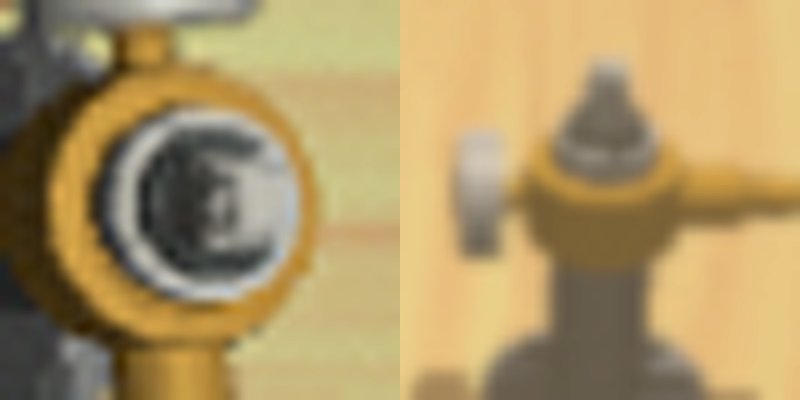

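```bash
python3 - <<'E'
from h import *
t=manip.camera("top");s=manip.camera("side")
print("top tri",tri(t,[445,244.7],s,[308.3,136.7]), "plane .136",plane(t,[[445,244.7]],.136),"collar .115",plane(t,[[441.5,244.5]],.115))
print("side collar",plane(s,[[308.3,142.5]],.115))
g,e=tri(t,[435.7,226.8],s,[295.5,149]);print("gauge",g,e)
P=plane(t,[[435.7,226.8],[440,275]],g[2])[:,:2];d=P[1]-P[0];print(P,np.degrees(np.arctan2(d[1],d[0])))
# brass contour
for n,c in(("t",t),("s",s)):
    for ce,a,px in blobs(c,(12,170,60),(25,255,255),30):
        x0,y0=px.min(0);x1,y1=px.max(0)
        print(n,ce,a,x0,y0,x1,y1)
# hose ridge in the top view: brass centre per row
px=max((b for b in blobs(t,(12,170,60),(25,255,255),30)),key=lambda b:b[1])[2]
for r in range(px[:,1].min(),px[:,1].max()+1,2):
    c=px[px[:,1]==r][:,0]; print(r,c.min(),c.max(),c.mean())
E
```

```text
top tri (array([ 0.4867, -0.4224,  0.1345]), np.float64(0.0008576613201856331)) plane .136 [[ 0.4871 -0.4218  0.136 ]] collar .115 [[ 0.4884 -0.4224  0.115 ]]
side collar [[ 0.4854 -0.4173  0.115 ]]
gauge [ 0.5299 -0.422   0.0848] 0.0034249349393518608
[[ 0.5317 -0.4221]
 [ 0.4175 -0.4292]] -176.42323082596684
t [236.48  119.705] 200 223 107 247 128
t [435.9 236.6] 40 429 232 446 242
t [439.4091 261.7955] 88 435 252 447 274
107 244 244 244.0
109 241 243 242.0
111 244 244 244.0
113 242 245 243.5
115 223 246 236.3
117 224 247 237.08333333333334
119 223 247 234.27777777777777
121 225 247 235.92307692307693
123 226 244 234.57142857142858
125 227 243 235.22222222222223
127 231 240 235.375
```

```bash
python3 - <<'E'
from h import *
t=manip.camera("top")
ce,a,px=max(blobs(t,(174,150,80),(5,255,255)),key=lambda b:b[1]); c,ang,d=axis(t,px,.060); print(c,ang)
o=down(ang); manip.command_gripper(.05)
manip.move_to([*c,.25],o); manip.servo_line([*c,.060],o,.12); print(F())
manip.command_gripper(.004,90); print("w",manip.get_width(),manip.get_position())
manip.servo_line([*c,.09],o,.08); print(F(),manip.get_torque()); manip.servo_line([*c,.26],o,.2)
S=[.487,-.422]; o2=down(.06)
manip.servo_line([*S,.26],o2,.15); manip.servo_line([*S,.205],o2,.1); manip.hold(.3)
print(manip.get_position(),manip.get_joint_positions(),F(),manip.get_time())
t=manip.camera("top");s=manip.camera("side")
a=cv2.resize(t["image"][215:275,410:470],(400,400),interpolation=cv2.INTER_CUBIC)
b=cv2.resize(s["image"][105:165,278:338],(400,400),interpolation=cv2.INTER_CUBIC)
cv2.imwrite("pics/hover.png",cv2.convertScaleAbs(np.hstack([a,b])[:,:,::-1],alpha=1.4))
E
```

```text
[ 0.5718 -0.1392] 1.5337504992840174
[-0.0901 -0.4955  0.3628]
w 0.012453888959998084 [ 0.572  -0.1393  0.0606]
[-0.6181  0.9509 -2.1879] [ 0.0585 -0.0335  0.004 ]
[ 0.4872 -0.4222  0.2057] [-0.7325  0.5048  1.6189  0.      1.0168  0.7783] [-0.6859 -0.1604 -1.841 ] 71.7417
```

View pics/hover.png

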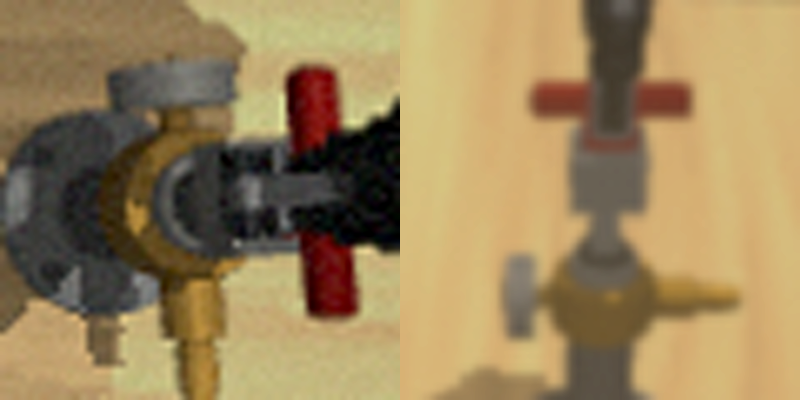

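Top view has the tee over the spindle at crop (320,190). In the side view the hub (609,180) sits right above the spindle (606,235), within about 1 mm. I'll lower it with force checks.

```bash
python3 - <<'E'
from h import *
S=[.4873,-.422]; o=down(.06)
for zz in(.198,.190,.184,.179,.175):
    z=lower(S,zz,o,7,.001,.03); print(z,F(),manip.get_torque(),manip.get_position())
    if z>zz+2e-4: break
E
```

```text
0.198 [ 0.1657  0.4313 -3.7266] [-0.0203 -0.0085 -0.0254] [ 0.4873 -0.422   0.198 ]
0.19001445425728342 [-0.9518 -0.0793 -1.1808] [0.0451 0.0411 0.0237] [ 0.4873 -0.422   0.1899]
0.184 [ 0.179  -0.8552 -2.0762] [-0.1371 -0.0378  0.0228] [ 0.4873 -0.422   0.1839]
0.179 [-0.3891 -1.2422 -2.1434] [-0.2354 -0.1146  0.0062] [ 0.4873 -0.422   0.1789]
0.175 [-0.7606  0.3488  4.1652] [0.0981 0.2484 0.0365] [ 0.4874 -0.4221  0.1756]
```

```bash
python3 - <<'E'
from h import *
S=[.4873,-.422]; a0=.06
z=lower(S,.1735,down(a0),10,.0005,.02); print("home",z,F(),manip.get_position())
manip.servo_line([*S,.1755],down(a0),.02)
m0=manip.get_torque()[2]
for i in range(1,9):
    manip.move_to([*S,.1755],down(a0+.05*i)); manip.hold(.1); print(round(.05*i,2),manip.get_torque()[2]-m0,F()[2])
E
```

```text
home 0.1735819906517803 [-4.4552  4.0394 15.0197] [ 0.4875 -0.4221  0.1755]
0.05 0.010045900391152638 4.967338506984707
0.1 0.012555906299737064 3.7232339350748673
0.15 -0.031533468875835725 2.7843082072177485
0.2 -0.02787694257973186 2.8318695916883208
0.25 -0.04873458814005703 2.4751974130389494
0.3 -0.04731360516627889 2.4205260434165297
0.35 -0.07231020457207887 1.9681251919796623
0.4 -0.04804558585926365 2.6311176296140997
```

```bash
python3 - <<'E'
from h import *
S=[.4873,-.422]; a0=.06
for d in np.linspace(.5,1.72,13):
    manip.move_to([*S,.1755],down(a0+d)); 
    if d>1.6: manip.hold(.1); print(d,manip.get_torque(),F())
print(manip.get_joint_positions(),manip.get_width())
manip.command_gripper(.03); manip.hold(.2); manip.servo_line([*S,.30],None,.15)
manip.move_to([.35,.30,.36],down(0)); print(manip.get_time())
t=manip.camera("top");s=manip.camera("side")
for ce,a,px in blobs(t,(174,150,80),(5,255,255)): print("red",ce,a,*axis(t,px,.175))
for ce,a,px in blobs(t,(0,0,0),(179,255,45),200): print("blk",ce,a,*axis(t,px,.18)) if 300<a<350 else 0
a=cv2.resize(t["image"][205:285,400:480],(400,400),interpolation=cv2.INTER_CUBIC)
b=cv2.resize(s["image"][90:170,268:348],(400,400),interpolation=cv2.INTER_CUBIC)
cv2.imwrite("pics/end.png",cv2.convertScaleAbs(np.hstack([a,b])[:,:,::-1],alpha=1.4)); save(t,"endtop.png",s=1.4)
E
```

```text
1.6183333333333334 [-0.9863  0.3535  0.0035] [-2.187 -5.36   2.931]
1.72 [-0.922   0.3944  0.008 ] [-2.4959 -4.7471  2.8099]
[-0.7327  0.5421  1.6354 -0.0009  0.963  -0.9401] 0.012265719500438619
91.2833
red [452.875 243.83 ] 200 [ 0.4876 -0.4229] 1.765452935254198 [0.0125 0.0768]
blk [233.7795 226.4379] 322 [0.5217 0.0489] 3.0508704473932102 [0.014  0.1093]
blk [422.5813 244.6777] 332 [ 0.4854 -0.3535] 0.2610019042613563 [0.0333 0.0573]
```

View pics/end.png

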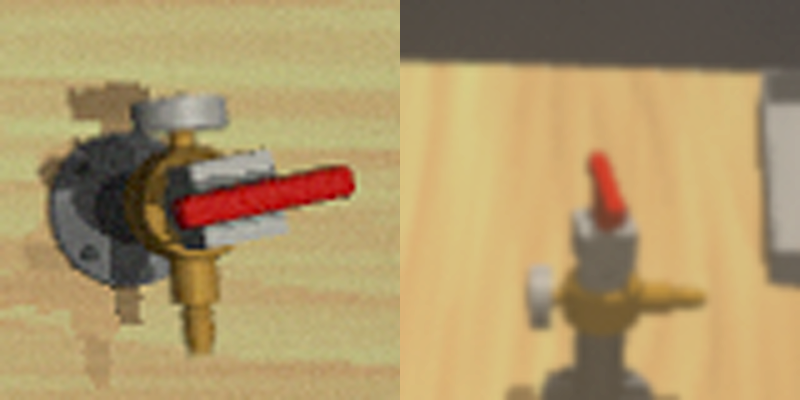

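View pics/endtop.png

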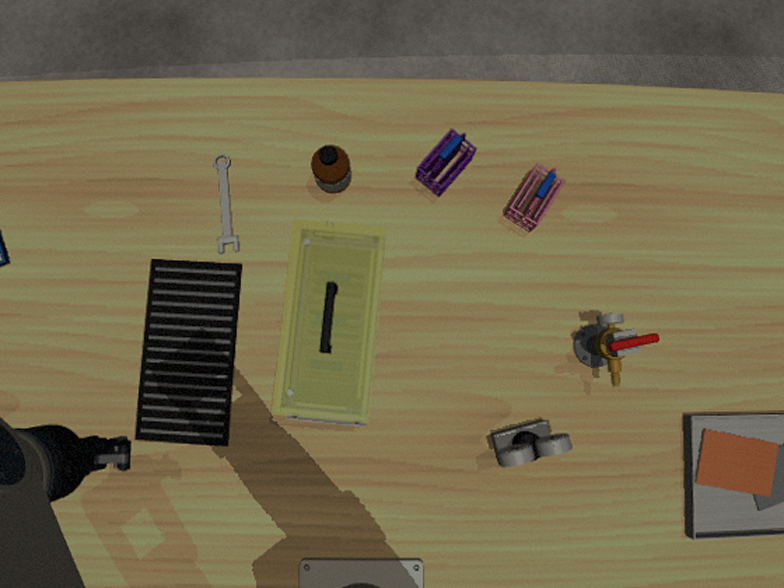

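The handle sits home on the collar. Its bar has turned a quarter turn plus the play (yaw 1.77 rad), the lid is seated, and the bystanders have not moved. Handing in.

```bash
python3 -c "
from rig import manip
print(manip.sign_off())"
```

```text
the job is handed in; nothing more can be done
None
```

The job is handed in, but the hand-in returned no verdict: the three racks present (grey, green, copper) stand in the tank with the lid home, and the tee handle is on the spindle, turned anticlockwise to open the valve about a quarter turn (inferred from the handle's angle).

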